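# Strip a clock's motion work into its laying-out tray

### The job

Strip the motion work off the front of the longcase clock movement: take off the keeper cap, the hour wheel, the minute wheel and the cannon pinion. Set each one down gently, without letting it drop, in the round pocket of the wooden laying-out tray that is cut for it, flat on the pocket's floor with its pipe or boss upward; the pocket sizes go with the part sizes.

Things in the scene. Friction and masses are not known exactly. Their poses are not given: they have to be found in the camera images.
- movement: Two-plate clock movement, fixed, face up. Steel-grey plates 130 x 108 mm, top 58 mm above the bench. Origin on the bench under the centre arbor, z up. Centre arbor (6 mm thick, top 119 mm above bench) at x = y = 0; minute-wheel stud (5 mm, top 90 mm) at x = +42 mm, y = 0. Plate x = -52 to +78 mm. A winding square at x = -36 mm, y = 0 stands 12 mm above the plate.
- keeper_cap: Small knurled dark steel cap, 12 mm across, 16 mm high, blind bore 7.8 mm wide, 13 mm deep. Sits loose over the end of the minute-wheel stud, on top of the minute wheel's pinion; the stud reaches 8 mm into it. Origin at the centre of its open underside, z up its axis. Belongs in the smallest pocket.
- hour_wheel: Largest brass wheel, 74 mm over teeth, 3 mm thick, with an upright pipe 24 mm across up to 26 mm above its underside. Upper wheel on the centre arbor, loose over the cannon pinion's pipe (1.5 mm play), which stands 16 mm out of its top; clear of it after a 45 mm lift. It overlaps the minute wheel, so comes off before that. Origin: centre of underside, z up. Belongs in the largest pocket.
- minute_wheel: Middle brass wheel, 58 mm over teeth, 3 mm thick, with a steel pinion 12 mm across up to 20 mm above its underside (bore 7.8 mm). Sits loose on the stud beside the centre arbor, under the keeper cap and partly under the hour wheel; the stud reaches 28 mm above its underside. Origin: centre of underside, z up. Belongs in the second largest pocket.
- cannon_pinion: Brass pinion, 30 mm over teeth, 6 mm high, then a 21 mm collar to 11 mm and a pipe 14 mm across up to 53 mm above its underside (bore 9 mm). Lowest on the centre arbor, under the hour wheel; at first only its pipe's end shows, round the arbor, above the hour wheel's pipe. Clear of the arbor after a 60 mm lift. Origin: centre of underside, z up. Belongs in the second smallest pocket.
- hour_pocket: Beech block 96 x 96 x 12 mm, fixed, one of four in a dark 206 mm square tray, with a round pocket 84 mm wide and 5 mm deep in its middle, its floor lined grey. Origin at the centre of the block's underside, 3 mm above the bench; pocket floor 7 mm and block top 12 mm above the origin.
- minute_pocket: The same block with a pocket 70 mm wide; depth, heights and origin as for hour_pocket.
- cannon_pocket: The same block with a pocket 42 mm wide; depth, heights and origin as for hour_pocket.
- cap_pocket: The same block with a pocket 26 mm wide; depth, heights and origin as for hour_pocket.
- architect_lamp: Not part of the job: black spring-arm desk lamp, fixed, to keep clear of. Origin on the bench at the left of the desk. From the origin its lower arm rises from its foot at (-0.28, +0.27, 0.09) m to an elbow at (-0.23, -0.02, 0.48) m; the upper arm runs on from there, 0.48 m or more above the bench, to the shade.
Mind the look-alikes: they are no part of the job. Leave any pink look-alike of the hour_wheel alone. Leave any yellow look-alike of the minute_pocket alone.

How it is judged:
By the outcome, as a careful person would: the job done as asked, in the order asked, and still so for the second after the job is handed in, with the robot touching nothing.
It also fails if it takes over 128 s, if anything falls off the work surface, if the arm or the gripper's body presses on something with over 40 N, if the wrist force passes 120 N, or if a joint passes its speed limit or range.

### The arm

A 7-joint arm with a two-finger parallel gripper is mounted at the origin on a cart in front of the work surface, level with it; the furniture and walls round the work are solid. World frame = base frame: x ahead of the robot, y to its left, z up, the work surface at z = 0. Lengths are in m, angles in rad, forces in N, time in s.
With the tool pointing down it reaches from about 0.4 to 0.85 m from the base axis. Payload 10.4 kg.
Tool frame: the origin (TCP) lies at the very end of the fingers, on their centre line; the grasp point (between the pads) lies 19 mm behind it (grip_point_offset is the distance from the TCP to the grasp point, in m); z points along the fingers, y is the line along which they close (so a half turn about z gives the same grasp; the last joint's range is limited). The gripper opens to 87 mm and grips with 3 to 60 N. Pads are 19 mm wide; open, the fingers measure 117 mm over their backs; the gripper's body (75 mm by 190 mm) begins 51 mm behind the grasp point.
Start: joints at [-1.304, 0.332, -0.065, 1.46, 0.022, 1.35, -0.088], TCP at [0.179, 0.599, 0.223] pointing down, gripper open.
Joint ranges: [-2.6, 2.6], [-0.5, 2.12], [-1.47, 1.34], [0.16, 2.42], [-1.27, 4.41], [0.06, 2.06], [-2.6, 2.6]. Speed limits (rad/s): [2.22, 2.22, 2.79, 2.79, 3.14, 3.14, 3.14].

### API

Orientations are given as a unit quaternion [x, y, z, w].
In Python, from bench import * gives the robot as it stands.
- The arm moves only by the tool play_rows, never from a script. Its argument "increments" is text: rows parted by semicolons, each of 7 numbers parted by spaces: the turn, a rotation vector about the tool's x, y, z in rad, then the shift along the tool's x, y, z in m, then the opening, from 0 (shut) to 1 (fully open). A call has 1 to 8 rows; each row is the pose to reach, as a shift and turn from the pose commanded when the call began, along the tool's axes at that moment; what a row does not reach only later rows make up. A row lasts 1/10 s, in which the tool goes at most 50 mm and 8.59 degrees, less where a joint would pass 70% of its speed; a pose out of reach is approached as far as the arm can. A call with a gripper value outside its range is refused whole. The fingers move at their own pace and stop on an object; "grip_force" is the grip in N (left out, the last holds). Time passes only in rows, so rows that repeat a pose let the fingers close. It gives the time, the measured TCP pose, the force, the opening and the grip force at its end, in the units of the state.
- read_state(): the state, without advancing time (a new reading comes with each control period).
- camera(name): name is "scene" or "top"; returns a dict with "color" (480x640x3 uint8, red, green, blue), "fx", "fy", "cx", "cy" (pixels), "k1" (the pictures are not rectified: a ray, as slopes to the right and down, at radius r is drawn at 1 + k1 r^2 times it, then the intrinsics apply), "camera_from_world" (4x4, takes a point from world to camera coordinates). Camera axes: x right, y down, z forward; pixel columns grow to the right and rows downward; lengths in m; the calibration is good to about 2 mm. A picture is of the moment at which its call begins. There is no depth.
- close_job(): hands the job in; it is judged then, once.
The state is a dict: "time": time; "joint_positions": joint angles; "joint_vel": joint speeds; "joint_torque": joint torques, N m; "ee_pos": TCP position; "eef_rot": TCP orientation; "ft_force": force on the tool from outside, world axes, zero at the start; "torque": the same for the moment, N m; "width": finger opening in m; "grip_force": force on a finger pad.
Only numpy, scipy, OpenCV 4.12 (cv2) and the standard library are available. Lean on these libraries where they do the work, as an engineer would, in place of code of your own. Each camera call takes 0.05 s, during which the arm holds its last target. There are 200 camera calls.

## Working session

There is one attempt and no reset: what is moved stays moved. The work goes in short steps, Python scripts to look and compute and a tool call to move; the robot and the scene stay as the last step left them, time stands still between calls to the robot, and variables do not carry over. Pictures are saved under pics/ and viewed, at most 14 in all, crops included, and the job is handed in when it is done.

Besides the shell and the picture viewer there is one more tool, called after "Call:" as name(argument=value, ...), one argument or row to a line, values as JSON. play_rows: Moves the arm, as the interface text tells. Its arguments: {"type":"object","properties":{"increments":{"type":"string"},"grip_force":{"type":"number"}},"required":["increments"]}

```bash
mkdir -p pics
python3 - <<'E'
from bench import *
import cv2,numpy as np
for n in ("scene","top"):
    c=camera(n); cv2.imwrite(f"pics/{n}0.png",c["color"][:,:,::-1])
    print(n,c["fx"],c["fy"],c["cx"],c["cy"],c["k1"]); print(np.round(c["camera_from_world"],4))
s=read_state(); print(s)
E
```

```text
scene 555.5637590552776 555.5637590552776 322.738232999737 240.8553638888077 -0.12606477908633978
[[ 0.8025 -0.5966  0.0082 -0.3279]
 [-0.3411 -0.47   -0.8141  0.2762]
 [ 0.4895  0.6505 -0.5807  1.2856]
 [ 0.      0.      0.      1.    ]]
top 508.47109637414155 508.47109637414155 323.26170432739207 239.07435060674968 0.028141521289359952
[[-6.5100e-02 -9.9790e-01 -2.0000e-04  1.2530e-01]
 [-9.7480e-01  6.3700e-02 -2.1370e-01  4.9420e-01]
 [ 2.1330e-01 -1.3800e-02 -9.7690e-01  1.0655e+00]
 [ 0.0000e+00  0.0000e+00  0.0000e+00  1.0000e+00]]
{'time': 0.1, 'joint_positions': array([-1.30355785,  0.33282185, -0.06471342,  1.46087595,  0.021565  ,
        1.34990664, -0.08851952]), 'joint_vel': array([-8.07734529e-04, -1.20753934e-03,  8.52494202e-04, -1.45288085e-03,
        6.80373946e-05, -1.05266331e-03,  6.34685816e-04]), 'joint_torque': array([ 1.66224534e-03, -6.24546075e+01,  2.46859866e-02, -3.90713096e+01,
       -6.14169636e-02,  3.66223056e-02,  4.38325242e-05]), 'ee_pos': array([0.17850542, 0.59859048, 0.22181641]), 'eef_rot': array([ 1.44409971e-01,  9.89517724e-01, -6.53718932e-04, -8.43343538e-05]), 'ft_force': array([ 0.04605249, -0.50948004, -0.10066708]), 'torque': array([-0.04788942,  0.00163632,  0.082173  ]), 'grip_force': 0.0, 'width': 0.08700098385170758}
```

View pics/scene0.png

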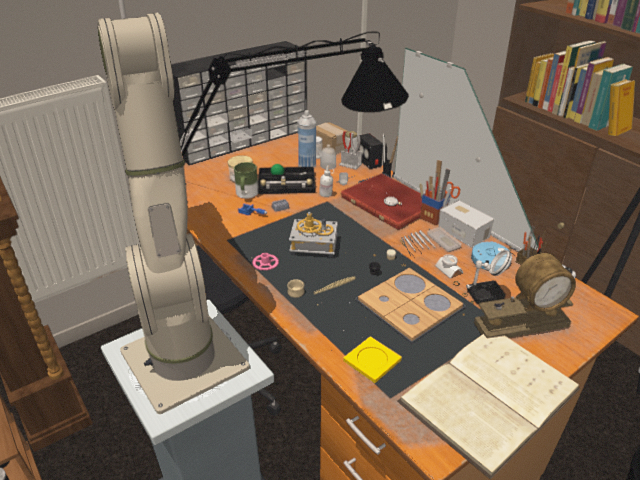

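View pics/top0.png

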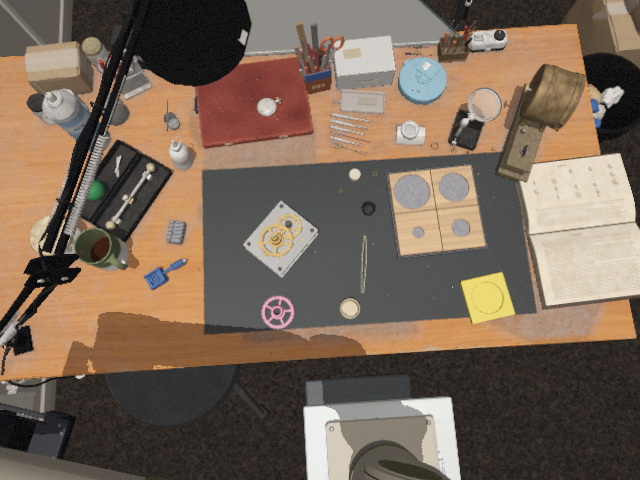

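The top view shows the movement near (281,238), with its tray near (437,210). The hour pocket is at (411,190), the minute pocket at (453,187), the cannon pocket at (460,227) and the cap pocket at (418,232). The pink wheel at (278,312) and yellow block at (488,297) are decoys.

```bash
cat > h.py <<'E'
from bench import *
import cv2,numpy as np
from scipy.spatial.transform import Rotation as R
def rays(c,px):
    px=np.atleast_2d(px).astype(float)
    d=(px-[c["cx"],c["cy"]])/[c["fx"],c["fy"]]; u=d.copy()
    for _ in range(20): u=d/(1+c["k1"]*(u**2).sum(1,keepdims=True))
    T=c["camera_from_world"]; Rm,t=T[:3,:3],T[:3,3]
    return -Rm.T@t, np.c_[u,np.ones(len(u))]@Rm
def onplane(c,px,z):
    o,d=rays(c,px); return o+d*((z-o[2])/d[:,2:])
def proj(c,P):
    P=np.atleast_2d(P); T=c["camera_from_world"]; q=P@T[:3,:3].T+T[:3,3]; s=q[:,:2]/q[:,2:]
    s=s*(1+c["k1"]*(s**2).sum(1,keepdims=True)); return s*[c["fx"],c["fy"]]+[c["cx"],c["cy"]]
E
python3 - <<'E'
from h import *
t=camera("top");s=camera("scene")
def crop(c,x,y,w,h,k): return cv2.resize(c["color"][y:y+h,x:x+w,::-1],None,fx=k,fy=k,interpolation=cv2.INTER_CUBIC)
cv2.imwrite("pics/c1.png",np.vstack([np.hstack([crop(t,235,190,100,100,4),crop(s,270,200,100,100,4)])]))
cv2.imwrite("pics/c2.png",np.hstack([crop(t,380,155,115,115,3),crop(s,350,250,130,115,3)]))
# plate: bright low saturation
for n,c,(x,y,w,h) in (("top",t,(235,190,100,100)),):
    im=c["color"][y:y+h,x:x+w]; hsv=cv2.cvtColor(im,cv2.COLOR_RGB2HSV)
    m=((hsv[...,2]>110)).astype(np.uint8); m=cv2.morphologyEx(m,cv2.MORPH_CLOSE,np.ones((5,5)))
    k=max(cv2.findContours(m,0,2)[0],key=cv2.contourArea); r=cv2.minAreaRect(k); print(r)
    b=cv2.boxPoints(r)+[x,y]; print(b); print(onplane(c,b,.058))
# pocket circles: grey lined floor
im=t["color"]; hsv=cv2.cvtColor(im,cv2.COLOR_RGB2HSV); x,y,w,h=385,160,105,100
m=(hsv[...,1]<60)&(hsv[...,2]>100); m=m[y:y+h,x:x+w].astype(np.uint8)
for k in cv2.findContours(m,0,2)[0]:
    if cv2.contourArea(k)>60:
        e=cv2.fitEllipse(k); p=np.array(e[0])+[x,y]; print(p,np.round(e[1],1),np.round(onplane(t,p,.010),4))
E
```

```text
((45.70491409301758, 48.25409698486328), (52.11100387573242, 61.20162582397461), 39.80556869506836)
[[241.09836197 245.08197403]
 [280.27868271 198.06557465]
 [320.3114624  231.42621994]
 [281.13114548 278.44261932]]
[[0.49859816 0.27289371 0.058     ]
 [0.5999612  0.18248937 0.058     ]
 [0.51790637 0.09829462 0.058     ]
 [0.41959638 0.1891582  0.058     ]]
[417.81059647 232.19578552] [10.1 10.8] [[ 0.5128 -0.1251  0.01  ]]
[460.08905029 227.41816711] [16.5 18. ] [[ 0.5176 -0.2228  0.01  ]]
[411.46344948 191.48538399] [33.4 35.1] [[ 0.6108 -0.1205  0.01  ]]
[453.1425705  186.90468597] [27.1 29.3] [[ 0.6155 -0.2185  0.01  ]]
```

View pics/c1.png

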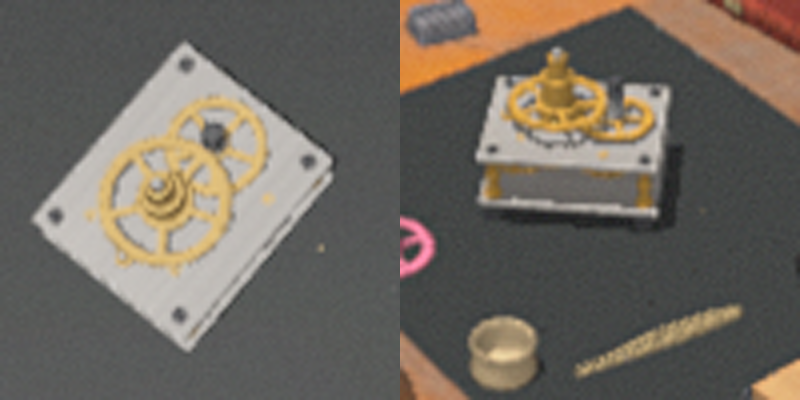

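View pics/c2.png

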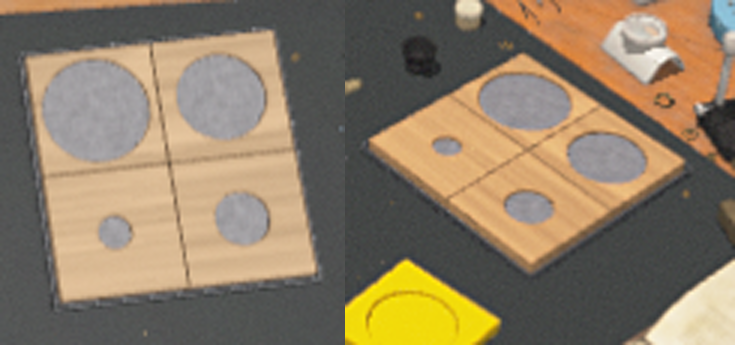

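The movement crop shows the arbor tip at about top (274.3,236) and scene (309,213). The cap top is at about top (288.5,224.3) and scene (324,220.5). The pockets are clear and empty. Next I refine these positions across both views.

Run:
```python
from h import *
t=camera("top");s=camera("scene")
def tri(a,b):
    A=[];B=[]
    for c,p in((t,a),(s,b)):
        o,d=rays(c,p); d=d[0]/np.linalg.norm(d[0]); M=np.eye(3)-np.outer(d,d); A.append(M);B.append(M@o)
    return np.linalg.lstsq(np.vstack(A),np.hstack(B),rcond=None)[0]
print("arbor tri",tri((274.2,236),(309.2,213))); print("t",onplane(t,(274.2,236),.119),"s",onplane(s,(309.2,213),.119))
print("cap t",onplane(t,(288.5,224.2),.098),"s",onplane(s,(324,220.3),.098))
# plate corners in both views
pt=np.array([[35,218],[185,42],[332,160],[187,345]])/4+[235,190]-.4
ps=np.array([[499,76],[671,88],[658,170],[477,162]])/4+[170,200]-.4
for c,p in((t,pt),(s,ps)):
    P=onplane(c,p,.058); print(np.round(P[:,:2],4).tolist(),P.mean(0)[:2],[round(np.linalg.norm(P[i]-P[(i+1)%4]),4) for i in range(4)])
x,y,w,h=350,250,130,115
hsv=cv2.cvtColor(s["color"],cv2.COLOR_RGB2HSV)
m=((hsv[...,1]<60)&(hsv[...,2]>90))[y:y+h,x:x+w].astype(np.uint8)
for k in cv2.findContours(m,0,2)[0]:
    if cv2.contourArea(k)>40:
        e=cv2.fitEllipse(k); p=np.array(e[0])+[x,y]; print(p,np.round(e[1],1),np.round(onplane(s,p,.010),4))
```

```text
arbor tri [0.50228166 0.1945963  0.11424802]
t [[0.50011414 0.19475834 0.119     ]] s [[0.49919228 0.18820008 0.119     ]]
cap t [[0.52866007 0.16508134 0.098     ]] s [[0.5299683  0.15855626 0.098     ]]
[[0.5005, 0.2679], [0.5952, 0.1814], [0.5224, 0.104], [0.4252, 0.1884]] [0.51080758 0.18544358] [np.float64(0.1282), np.float64(0.1063), np.float64(0.1288), np.float64(0.1095)]
[[0.4999, 0.2668], [0.5947, 0.1779], [0.5227, 0.1003], [0.4245, 0.1837]] [0.51043424 0.18218973] [np.float64(0.1299), np.float64(0.1058), np.float64(0.1288), np.float64(0.1122)]
[480.33825684 350.20717621] [23.4 67.8] [[ 0.5769 -0.4017  0.01  ]]
[410.70373917 318.84818268] [ 9.7 15.3] [[ 0.5183 -0.2229  0.01  ]]
[436.69350433 302.37820053] [15.7 25.6] [[ 0.6165 -0.2186  0.01  ]]
[409.50721741 283.69940186] [17.7 29.7] [[ 0.6118 -0.1209  0.01  ]]
[471.16861725 273.90175629] [12.1 28.7] [[ 0.7814 -0.1932  0.01  ]]
[448.76366425 265.54963589] [19.9 24.6] [[ 0.7584 -0.1293  0.01  ]]
[390.67208481 252.27176905] [6.7 9.7] [[0.6668 0.0156 0.01  ]]
```

```bash
cat >> h.py <<'E'
def goal(x,y,z,yline=None):
    """increment (rotvec, shift) in tool axes from the measured pose; yline: angle (deg) of closing line, mod 180; tool straight down"""
    s=read_state(); Rc=R.from_quat(s["eef_rot"]); p=np.array(s["ee_pos"])
    ty=Rc.as_matrix()[:,1]; a=np.degrees(np.arctan2(ty[1],ty[0]))
    if yline is None: yl=a
    else: yl=a+((yline-a+90)%180-90)
    yl=np.radians(yl); Y=np.array([np.cos(yl),np.sin(yl),0]); Z=np.array([0,0,-1.]); X=np.cross(Y,Z)
    G=R.from_matrix(np.c_[X,Y,Z])
    print("inc",np.round((Rc.inv()*G).as_rotvec(),3),np.round(Rc.inv().apply(np.array([x,y,z])-p),4),"| pos",np.round(p,4),"ang",round(a,1),"t",s["time"],"w",round(s["width"],4),"F",np.round(s["ft_force"],1),"g",round(s["grip_force"],1),"j7",round(s["joint_positions"][6],2))
E
python3 -c "
from h import *
goal(.530,.164,.160,47)"
```

```text
inc [-0.     0.     0.461] [-0.4611 -0.3163  0.0624] | pos [0.1785 0.5989 0.2223] ang 73.4 t 0.3 w 0.0869 F [-0.2 -0.1 -0.1] g 0.0 j7 -0.09
```

Call:
play_rows(
  increments="0 0 0.461 -0.461 -0.316 0 0.5;0 0 0.461 -0.461 -0.316 0 0.5;0 0 0.461 -0.461 -0.316 0 0.5;0 0 0.461 -0.461 -0.316 0 0.5;0 0 0.461 -0.461 -0.316 0 0.5;0 0 0.461 -0.461 -0.316 0 0.5;0 0 0.461 -0.461 -0.316 0 0.5;0 0 0.461 -0.461 -0.316 0 0.5",
)

```text
time: 1.1
ee_pos: [0.4311, 0.2862, 0.2228]
eef_rot: [0.367, 0.93, 0.0, 0.0]
ft_force: [1.0, 0.7, -0.7]
width: 0.0443
grip_force: 0.0
```

```bash
python3 -c "
from h import *
goal(.530,.164,.120,47)"
```

```text
inc [ 0.001 -0.    -0.   ] [-0.1557 -0.022   0.1028] | pos [0.4311 0.2862 0.2228] ang 47.0 t 1.1 w 0.0443 F [ 1.   0.7 -0.7] g 0.0 j7 0.17
```

Call:
play_rows(
  increments="0 0 0 -0.156 -0.022 0 0.5;0 0 0 -0.156 -0.022 0 0.5;0 0 0 -0.156 -0.022 0 0.5;0 0 0 -0.156 -0.022 0 0.5;0 0 0 -0.156 -0.022 0.05 0.5;0 0 0 -0.156 -0.022 0.08 0.5;0 0 0 -0.156 -0.022 0.08 0.5;0 0 0 -0.156 -0.022 0.08 0.5",
)

```text
time: 1.9
ee_pos: [0.5293, 0.1657, 0.1433]
eef_rot: [0.367, 0.93, -0.0, -0.0]
ft_force: [0.0, 0.1, 1.5]
width: 0.0435
grip_force: 0.0
```

Run:
```python
from h import *
goal(.530,.164,.120,47)
t=camera("top");s=camera("scene")
def crop(c,x,y,w,h,k): return cv2.resize(c["color"][y:y+h,x:x+w,::-1],None,fx=k,fy=k,interpolation=cv2.INTER_CUBIC)
cv2.imwrite("pics/g1.png",np.hstack([crop(t,235,190,100,100,4),crop(s,270,180,100,100,4)]))
p=read_state()["ee_pos"]; print(proj(t,p),proj(s,p))
```

```text
inc [-0. -0. -0.] [-0.0017 -0.0008  0.0233] | pos [0.5293 0.1657 0.1433] ang 47.0 t 1.9 w 0.0435 F [0.  0.1 1.5] g 0.0 j7 0.51
[[286.44242556 217.90283321]] [[322.65489344 205.28301401]]
```

View pics/g1.png

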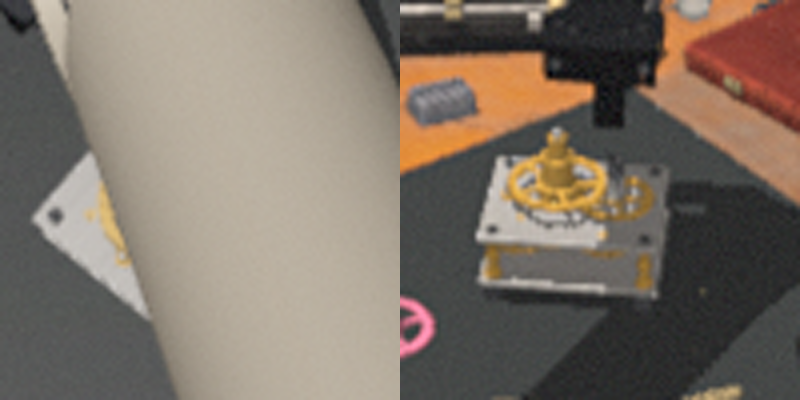

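The scene crop shows the finger at column 609 and the cap at 616, so a small shift along movement +x is needed. The top view is blocked by the arm.

Call:
play_rows(
  increments="0 0 0 -0.0035 -0.001 0.03 0.5;0 0 0 -0.0035 -0.001 0.0535 0.5;0 0 0 -0.0035 -0.001 0.0535 0.5;0 0 0 -0.0035 -0.001 0.0535 0.5;0 0 0 -0.0035 -0.001 0.0535 0.5",
  grip_force=12,
)

```text
time: 2.5
ee_pos: [0.5323, 0.1629, 0.0912]
eef_rot: [0.367, 0.93, 0.001, 0.001]
ft_force: [-0.2, -0.4, 0.4]
width: 0.0436
grip_force: 0.0
```

```bash
python3 -c "
from h import *
goal(.531,.163,.090,47)"
```

```text
inc [ 0.003  0.001 -0.   ] [ 0.001  -0.0008  0.0012] | pos [0.5323 0.1629 0.0912] ang 47.0 t 2.5 w 0.0436 F [-0.2 -0.4  0.4] g 0.0 j7 0.54
```

Call:
play_rows(
  increments="0 0 0 0.001 -0.0008 0.0015 0.3;0 0 0 0.001 -0.0008 0.0015 0;0 0 0 0.001 -0.0008 0.0015 0;0 0 0 0.001 -0.0008 0.0015 0;0 0 0 0.001 -0.0008 0.0015 0;0 0 0 0.001 -0.0008 0.0015 0;0 0 0 0.001 -0.0008 0.0015 0;0 0 0 0.001 -0.0008 0.0015 0",
  grip_force=12,
)

```text
time: 3.3
ee_pos: [0.532, 0.1649, 0.0889]
eef_rot: [0.366, 0.931, 0.003, 0.002]
ft_force: [6.9, 6.6, 0.0]
width: 0.0111
grip_force: 11.8
```

```bash
python3 -c "
from h import *
goal(.531,.163,.090,47)"
```

```text
inc [0.006 0.001 0.001] [-0.0006 -0.002  -0.0011] | pos [0.532  0.1649 0.0889] ang 47.1 t 3.3 w 0.0111 F [6.9 6.6 0. ] g 11.8 j7 0.54
```

Call:
play_rows(
  increments="0 0 0 0 0.002 0 0;0 0 0 0 0.003 0 0;0 0 0 0 0.003 0 0;0 0 0 0 0.003 0 0",
)

```text
time: 3.7
ee_pos: [0.5324, 0.1651, 0.0881]
eef_rot: [0.367, 0.93, 0.001, 0.0]
ft_force: [2.5, 3.5, 4.8]
width: 0.0111
grip_force: 11.9
```

```bash
python3 -c "
from h import *
goal(.531,.163,.150,47)"
```

```text
inc [ 0.002  0.    -0.   ] [-0.0004 -0.0024 -0.0619] | pos [0.5324 0.1651 0.0881] ang 47.0 t 3.7 w 0.0111 F [2.5 3.5 4.8] g 11.9 j7 0.54
```

Call:
play_rows(
  increments="0 0 0 0 0.0015 0 0;0 0 0 0 0.0015 -0.01 0;0 0 0 0 0.0015 -0.03 0;0 0 0 0 0.0015 -0.06 0;0 0 0 0 0.0015 -0.062 0;0 0 0 0 0.0015 -0.062 0;0 0 0 0 0.0015 -0.062 0",
)

```text
time: 4.4
ee_pos: [0.5321, 0.1653, 0.1487]
eef_rot: [0.367, 0.93, -0.001, -0.001]
ft_force: [-0.5, 0.3, -0.6]
width: 0.0112
grip_force: 11.7
```

Run:
```python
from h import *
goal(.513,-.125,.100,87)
s=camera("scene")
def crop(c,x,y,w,h,k): return cv2.resize(c["color"][y:y+h,x:x+w,::-1],None,fx=k,fy=k,interpolation=cv2.INTER_CUBIC)
cv2.imwrite("pics/g2.png",crop(s,270,150,110,110,5))
p=read_state()["ee_pos"]; print(proj(s,p))
```

```text
inc [-0.001 -0.001 -0.699] [-0.1841 -0.2252  0.049 ] | pos [0.5321 0.1653 0.1487] ang 47.0 t 4.4 w 0.0112 F [-0.5  0.3 -0.6] g 11.7 j7 0.52
[[323.33106463 204.0468581 ]]
```

View pics/g2.png

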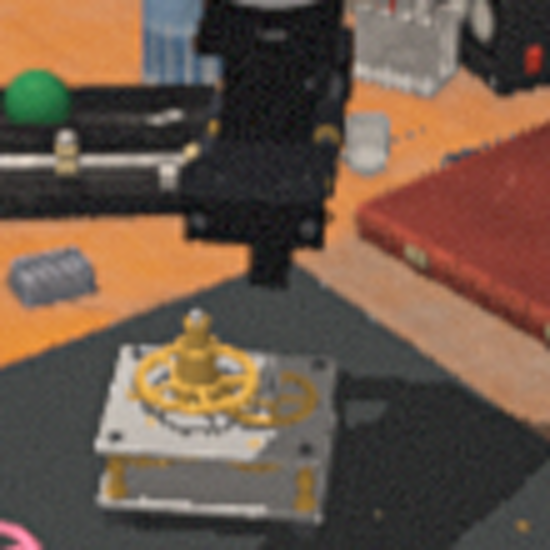

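The cap is off the stud, and the scene crop shows bare pinion and stud at (290,380). It is held hidden behind the near finger. Now I carry it to its pocket.

Call:
play_rows(
  increments="0 0 0 -0.2 -0.225 0 0;0 0 0 -0.2 -0.225 0 0;0 0 0 -0.2 -0.225 0 0;0 0 0 -0.2 -0.225 0 0;0 0 0 -0.2 -0.225 0 0;0 0 0 -0.2 -0.225 0 0;0 0 0 -0.2 -0.225 0.02 0;0 0 0 -0.2 -0.225 0.05 0",
)

```text
time: 5.25
ee_pos: [0.5258, -0.1376, 0.0995]
eef_rot: [0.368, 0.93, 0.0, 0.001]
ft_force: [-0.2, 1.2, -0.6]
width: 0.0112
grip_force: 11.7
```

```bash
python3 -c "
from h import *
goal(.513,-.125,.03,47)"
```

```text
inc [ 0.001  0.002 -0.004] [0.0181 0.0004 0.0695] | pos [ 0.5258 -0.1376  0.0995] ang 46.8 t 5.25 w 0.0112 F [-0.2  1.2 -0.6] g 11.7 j7 1.13
```

Call:
play_rows(
  increments="0 0 0 0.018 0 0.03 0;0 0 0 0.018 0 0.06 0;0 0 0 0.018 0 0.072 0;0 0 0 0.018 0 0.076 0;0 0 0 0.018 0 0.078 0;0 0 0 0.018 0 0.078 0;0 0 0 0.018 0 0.078 0",
)

```text
time: 5.95
ee_pos: [0.5132, -0.1231, 0.0225]
eef_rot: [0.367, 0.93, 0.0, 0.001]
ft_force: [-0.2, 0.4, -0.1]
width: 0.0107
grip_force: 11.7
```

Run:
```python
from h import *
goal(.513,-.125,.016,47)
s=camera("scene")
def crop(c,x,y,w,h,k): return cv2.resize(c["color"][y:y+h,x:x+w,::-1],None,fx=k,fy=k,interpolation=cv2.INTER_CUBIC)
cv2.imwrite("pics/g3.png",crop(s,350,240,100,90,6))
```

```text
inc [ 0.001  0.001 -0.   ] [-0.0011 -0.0016  0.0065] | pos [ 0.5132 -0.1231  0.0225] ang 47.0 t 5.95 w 0.0107 F [-0.2  0.4 -0.1] g 11.7 j7 1.16
```

View pics/g3.png

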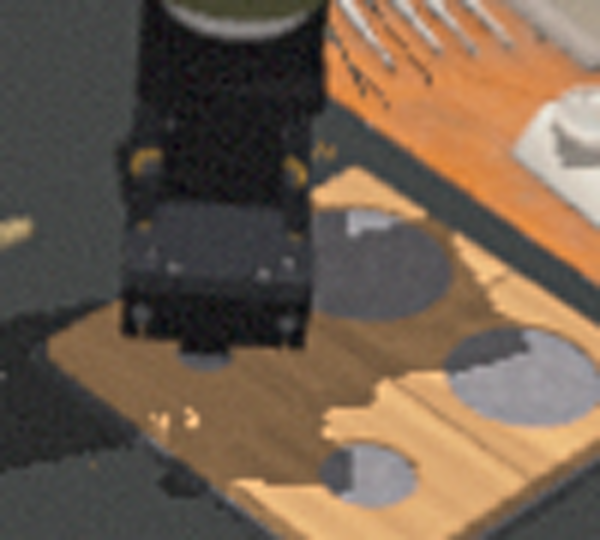

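The gripper sits over the smallest pocket, with the near finger at (205,350) in front of it. I lower it gently.

Call:
play_rows(
  increments="0 0 0 -0.001 -0.0016 0.003 0;0 0 0 -0.001 -0.0016 0.0045 0;0 0 0 -0.001 -0.0016 0.0055 0;0 0 0 -0.001 -0.0016 0.0055 0;0 0 0 -0.001 -0.0016 0.0055 0",
)

```text
time: 6.5
ee_pos: [0.5123, -0.1249, 0.0162]
eef_rot: [0.367, 0.93, 0.0, 0.0]
ft_force: [-0.8, 0.0, 3.8]
width: 0.0113
grip_force: 11.8
```

Call:
play_rows(
  increments="0 0 0 0 0 0 0.2;0 0 0 0 0 0 0.35;0 0 0 0 0 0 0.35;0 0 0 0 0 0 0.35;0 0 0 0 0 -0.03 0.4;0 0 0 0 0 -0.08 0.4;0 0 0 0 0 -0.13 0.5;0 0 0 0 0 -0.15 0.5",
)

```text
time: 7.3
ee_pos: [0.5137, -0.1254, 0.1706]
eef_rot: [0.367, 0.93, 0.001, 0.003]
ft_force: [0.3, -0.5, 0.9]
width: 0.0412
grip_force: 0.0
```

Run:
```python
from h import *
goal(.501,.195,.2,47)
s=camera("scene")
def crop(c,x,y,w,h,k): return cv2.resize(c["color"][y:y+h,x:x+w,::-1],None,fx=k,fy=k,interpolation=cv2.INTER_CUBIC)
cv2.imwrite("pics/g4.png",crop(s,350,240,100,90,6))
```

```text
inc [ 0.004  0.004 -0.001] [ 0.2279  0.2256 -0.0295] | pos [ 0.5137 -0.1254  0.1706] ang 47.0 t 7.3 w 0.0412 F [ 0.3 -0.5  0.9] g 0.0 j7 1.06
```

View pics/g4.png

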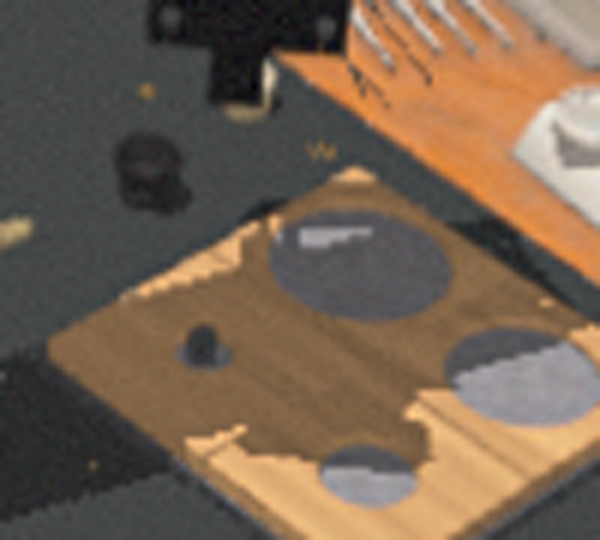

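The cap stands upright inside its pocket at (203,345). Now the hour wheel.

Call:
play_rows(
  increments="0 0 0 0.228 0.227 0 0.6;0 0 0 0.228 0.227 0 0.6;0 0 0 0.228 0.227 0 0.6;0 0 0 0.228 0.227 0 0.6;0 0 0 0.228 0.227 0 0.6;0 0 0 0.228 0.227 0 0.6;0 0 0 0.228 0.227 0 0.6;0 0 0 0.228 0.227 0 0.6",
)

```text
time: 8.15
ee_pos: [0.499, 0.2009, 0.1653]
eef_rot: [0.364, 0.931, 0.0, -0.001]
ft_force: [-0.3, -0.4, -0.0]
width: 0.0518
grip_force: 0.0
```

Call:
play_rows(
  increments="0 0 0 0 0 0 0.6;0 0 0 0 0 0.01 0.6;0 0 0 0 0 0.01 0.6;0 0 0 0 0 0.01 0.6",
)

```text
time: 8.55
ee_pos: [0.5001, 0.1956, 0.1556]
eef_rot: [0.367, 0.93, -0.0, -0.0]
ft_force: [-0.4, 0.3, 0.5]
width: 0.0527
grip_force: 0.0
```

```bash
python3 -c "
from h import *
goal(.502,.195,.078,47)"
```

```text
inc [-0.001 -0.    -0.002] [-0.0018  0.0009  0.0776] | pos [0.5001 0.1956 0.1556] ang 46.9 t 8.55 w 0.0527 F [-0.4  0.3  0.5] g 0.0 j7 0.42
```

Call:
play_rows(
  increments="0 0 0 -0.0018 0.001 0.03 0.6;0 0 0 -0.0018 0.001 0.06 0.6;0 0 0 -0.0018 0.001 0.077 0.6;0 0 0 -0.0018 0.001 0.077 0.6;0 0 0 -0.0018 0.001 0.077 0.5;0 0 0 -0.0018 0.001 0.077 0.4",
)

```text
time: 9.15
ee_pos: [0.5029, 0.1963, 0.0803]
eef_rot: [0.367, 0.93, 0.001, 0.0]
ft_force: [-0.1, 0.9, 1.1]
width: 0.0432
grip_force: 0.0
```

```bash
python3 -c "
from h import *
goal(.502,.195,.078,47)"
```

```text
inc [ 0.002  0.    -0.001] [-0.0002 -0.0016  0.0023] | pos [0.5029 0.1963 0.0803] ang 47.0 t 9.15 w 0.0432 F [-0.1  0.9  1.1] g 0.0 j7 0.45
```

Close on the pipe with slightly more force.

Call:
play_rows(
  increments="0 0 0 0 -0.001 0.001 0.3;0 0 0 0 -0.001 0.001 0.1;0 0 0 0 -0.001 0.001 0;0 0 0 0 -0.001 0.001 0;0 0 0 0 -0.001 0.001 0;0 0 0 0 -0.001 0.001 0;0 0 0 0 -0.001 0.001 0",
  grip_force=15,
)

```text
time: 9.85
ee_pos: [0.5017, 0.1956, 0.0783]
eef_rot: [0.367, 0.93, 0.0, 0.0]
ft_force: [0.0, -0.2, 6.3]
width: 0.0231
grip_force: 15.0
```

```bash
python3 -c "
from h import *
goal(.502,.195,.14,47)"
```

```text
inc [ 0.  0. -0.] [-0.0006 -0.0002 -0.0617] | pos [0.5017 0.1956 0.0783] ang 47.0 t 9.85 w 0.0231 F [ 0.  -0.2  6.3] g 15.0 j7 0.45
```

Call:
play_rows(
  increments="0 0 0 0 0 -0.01 0;0 0 0 0 0 -0.02 0;0 0 0 0 0 -0.035 0;0 0 0 0 0 -0.055 0;0 0 0 0 0 -0.075 0;0 0 0 0 0 -0.08 0;0 0 0 0 0 -0.08 0;0 0 0 0 0 -0.08 0",
)

```text
time: 10.65
ee_pos: [0.5011, 0.1953, 0.1573]
eef_rot: [0.367, 0.93, -0.0, -0.0]
ft_force: [-0.3, -0.6, -1.6]
width: 0.0227
grip_force: 14.9
```

Run:
```python
from h import *
goal(.6113,-.1207,.13,47)
s=camera("scene")
def crop(c,x,y,w,h,k): return cv2.resize(c["color"][y:y+h,x:x+w,::-1],None,fx=k,fy=k,interpolation=cv2.INTER_CUBIC)
cv2.imwrite("pics/g5.png",crop(s,270,150,110,110,5))
```

```text
inc [-0.001 -0.    -0.   ] [-0.2962 -0.1559  0.0273] | pos [0.5011 0.1953 0.1573] ang 47.0 t 10.65 w 0.0227 F [-0.3 -0.6 -1.6] g 14.9 j7 0.42
```

View pics/g5.png

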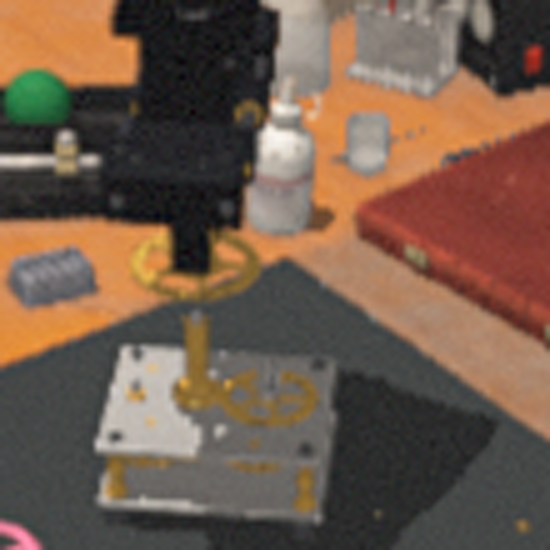

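The hour wheel is held level and clear of the arbor, and the cannon pinion stays down. Now I carry it to the largest pocket.

Call:
play_rows(
  increments="0 0 0 -0.296 -0.156 0 0;0 0 0 -0.296 -0.156 0 0;0 0 0 -0.296 -0.156 0 0;0 0 0 -0.296 -0.156 0 0;0 0 0 -0.296 -0.156 0 0;0 0 0 -0.296 -0.156 0 0;0 0 0 -0.296 -0.156 0 0;0 0 0 -0.296 -0.156 0 0",
)

```text
time: 11.5
ee_pos: [0.6109, -0.1273, 0.1568]
eef_rot: [0.37, 0.929, -0.002, -0.0]
ft_force: [-1.4, 0.3, -0.8]
width: 0.0228
grip_force: 14.9
```

Call:
play_rows(
  increments="0 0 0 0 0 0.04 0;0 0 0 0 0 0.08 0;0 0 0 0 0 0.1 0;0 0 0 0 0 0.11 0;0 0 0 0 0 0.11 0;0 0 0 0 0 0.11 0",
)

```text
time: 12.1
ee_pos: [0.6121, -0.1205, 0.0489]
eef_rot: [0.367, 0.93, 0.0, 0.0]
ft_force: [0.5, 0.2, 0.1]
width: 0.0228
grip_force: 14.9
```

Run:
```python
from h import *
goal(.6113,-.1207,.018,47)
s=camera("scene")
def crop(c,x,y,w,h,k): return cv2.resize(c["color"][y:y+h,x:x+w,::-1],None,fx=k,fy=k,interpolation=cv2.INTER_CUBIC)
cv2.imwrite("pics/g6.png",crop(s,350,220,120,100,6))
```

```text
inc [ 0.001  0.001 -0.   ] [ 0.0004 -0.0007  0.0309] | pos [ 0.6121 -0.1205  0.0489] ang 47.0 t 12.1 w 0.0228 F [0.5 0.2 0.1] g 14.9 j7 1.14
```

View pics/g6.png

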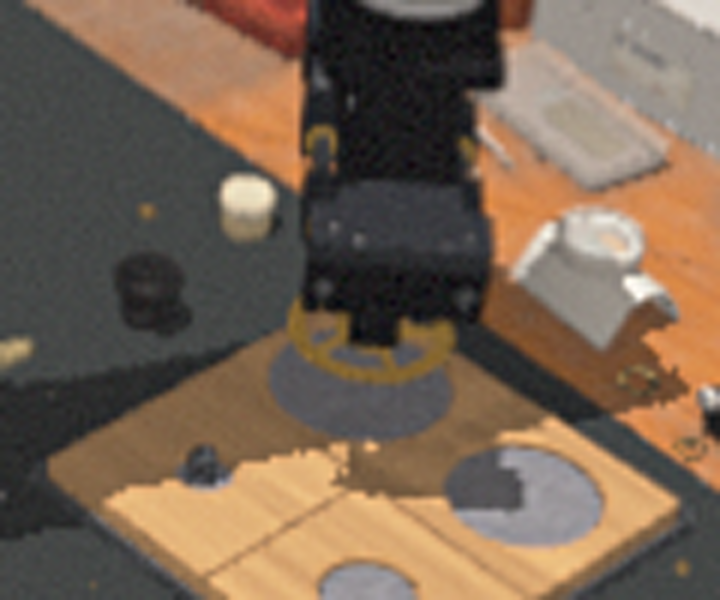

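The wheel's outline spans columns 288–456 in this crop, while the pocket spans 268–453. The wheel therefore looks offset to the right, so I measure how far.

Run:
```python
from h import *
s=camera("scene")
x,y,w,h=390,262,45,30
hsv=cv2.cvtColor(s["color"],cv2.COLOR_RGB2HSV)[y:y+h,x:x+w]
m=((hsv[...,0]>17)&(hsv[...,0]<32)&(hsv[...,1]>150)&(hsv[...,2]>80)).astype(np.uint8)
n,l,st,_=cv2.connectedComponentsWithStats(m)
ys,xs=np.nonzero(m); print(xs.min()+x,xs.max()+x,ys.min()+y,ys.max()+y,len(xs))
k=np.vstack([c for c in cv2.findContours(m,0,2)[0]]); hl=cv2.convexHull(k); e=cv2.fitEllipse(hl); print(np.array(e[0])+[x,y],e[1])
p=read_state()["ee_pos"]; c=np.array([p[0],p[1],p[2]-.005])
print("pred center",proj(s,c),"pocket",proj(s,[.6113,-.1207,.015]))
a=np.linspace(0,6.28,60); 
def ext(c,r): q=proj(s,np.c_[c[0]+r*np.cos(a),c[1]+r*np.sin(a),0*a+c[2]]); return q.min(0),q.max(0)
print(ext(c,.037)); print(onplane(s,np.array(e[0])+[x,y],c[2])-c)
```

```text
398 424 271 282 78
[411.20479774 274.61622047] (15.874059677124023, 26.271385192871094)
pred center [[410.91738533 273.64745326]] pocket [[409.512867   282.31806905]]
(array([397.10714451, 265.13258814]), array([424.7616595 , 282.50348722]))
[[-2.25924646e-03 -3.44966043e-03  6.93889390e-18]]
```

The offset is only about 1 mm once perspective is counted. I lower it.

Call:
play_rows(
  increments="0 0 0 0.001 -0.0007 0.015 0;0 0 0 0.001 -0.0007 0.022 0;0 0 0 0.001 -0.0007 0.026 0;0 0 0 0.001 -0.0007 0.028 0;0 0 0 0.001 -0.0007 0.029 0;0 0 0 0.001 -0.0007 0.03 0;0 0 0 0.001 -0.0007 0.03 0;0 0 0 0.001 -0.0007 0.03 0",
)

```text
time: 13.0
ee_pos: [0.6105, -0.1203, 0.0182]
eef_rot: [0.367, 0.93, 0.0, 0.0]
ft_force: [-0.5, -0.1, -1.1]
width: 0.0227
grip_force: 14.9
```

Call:
play_rows(
  increments="0 0 0 0 0 0.0005 0;0 0 0 0 0 0.001 0;0 0 0 0 0 0.001 0;0 0 0 0 0 0.001 0",
)

```text
time: 13.4
ee_pos: [0.6103, -0.1203, 0.017]
eef_rot: [0.367, 0.93, 0.0, -0.0]
ft_force: [-0.2, 0.7, -1.3]
width: 0.0228
grip_force: 14.9
```

Call:
play_rows(
  increments="0 0 0 0 0 0.0005 0;0 0 0 0 0 0.001 0;0 0 0 0 0 0.001 0;0 0 0 0 0 0.001 0",
)

```text
time: 13.8
ee_pos: [0.6106, -0.1203, 0.0164]
eef_rot: [0.367, 0.93, 0.0, 0.0]
ft_force: [-1.1, 0.3, 5.0]
width: 0.0228
grip_force: 15.0
```

Contact. Release and rise.

Call:
play_rows(
  increments="0 0 0 0 0 0 0.35;0 0 0 0 0 0 0.45;0 0 0 0 0 0 0.45;0 0 0 0 0 0 0.45;0 0 0 0 0 -0.03 0.45;0 0 0 0 0 -0.08 0.45;0 0 0 0 0 -0.13 0.45;0 0 0 0 0 -0.14 0.45",
)

```text
time: 14.6
ee_pos: [0.6129, -0.1214, 0.1622]
eef_rot: [0.367, 0.93, 0.001, 0.004]
ft_force: [1.0, -0.1, 0.1]
width: 0.0394
grip_force: 0.0
```

Run:
```python
from h import *
goal(.533,.1655,.13,47)
s=camera("scene");t=camera("top")
def crop(c,x,y,w,h,k): return cv2.resize(c["color"][y:y+h,x:x+w,::-1],None,fx=k,fy=k,interpolation=cv2.INTER_CUBIC)
cv2.imwrite("pics/g7.png",np.hstack([crop(s,350,240,100,90,4),crop(t,235,190,100,90,4)]))
```

```text
inc [ 0.005  0.007 -0.001] [0.2545 0.1549 0.0314] | pos [ 0.6129 -0.1214  0.1622] ang 46.9 t 14.6 w 0.0394 F [ 1.  -0.1  0.1] g 0.0 j7 1.1
```

View pics/g7.png

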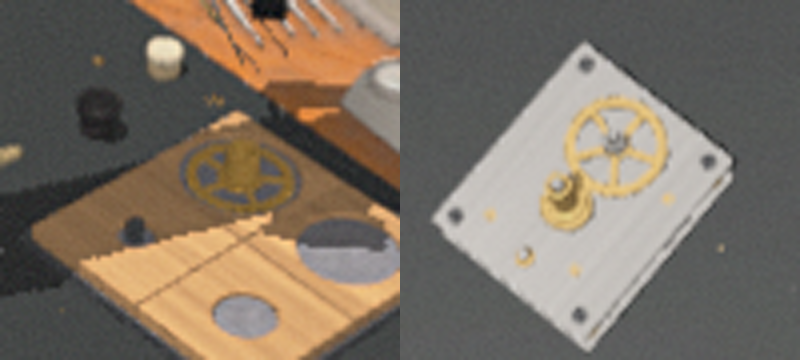

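The hour wheel lies flat in its pocket with its pipe up. On the movement, the minute wheel is at top crop (616,145) with the bare stud at its centre. Now I go to the minute wheel.

Call:
play_rows(
  increments="0 0 0 0.254 0.155 0 0.45;0 0 0 0.254 0.155 0 0.45;0 0 0 0.254 0.155 0 0.45;0 0 0 0.254 0.155 0 0.45;0 0 0 0.254 0.155 0 0.45;0 0 0 0.254 0.155 0 0.45;0 0 0 0.254 0.155 0 0.45;0 0 0 0.254 0.155 0 0.45",
)

```text
time: 15.5
ee_pos: [0.5291, 0.1672, 0.1542]
eef_rot: [0.365, 0.931, -0.001, -0.001]
ft_force: [0.2, -1.0, 0.5]
width: 0.0388
grip_force: 0.0
```

Call:
play_rows(
  increments="0 0 0 0 0 0.02 0.45;0 0 0 0 0 0.04 0.45;0 0 0 0 0 0.04 0.45;0 0 0 0 0 0.04 0.45",
)

```text
time: 15.9
ee_pos: [0.5304, 0.1648, 0.1156]
eef_rot: [0.368, 0.93, -0.001, -0.0]
ft_force: [-0.3, 0.6, -0.2]
width: 0.0394
grip_force: 0.0
```

Run:
```python
from h import *
goal(.532,.1655,.070,47)
t=cv2.imread("pics/g7.png"); x,y=560,90
sub=t[90:205,560:675]; hsv=cv2.cvtColor(sub,cv2.COLOR_BGR2HSV)
m=((hsv[...,1]>90)).astype(np.uint8); k=max(cv2.findContours(m,0,2)[0],key=cv2.contourArea)
e=cv2.fitEllipse(cv2.convexHull(k)); p=((np.array(e[0])+[160,90]+.5)/4-.5)+[235,190]; c=camera("top"); print(p,e[1],onplane(c,p,.0645))
```

```text
inc [-0.002 -0.    -0.002] [-0.0007  0.0017  0.0456] | pos [0.5304 0.1648 0.1156] ang 46.9 t 15.9 w 0.0394 F [-0.3  0.6 -0.2] g 0.0 j7 0.53
[287.0539875  227.90668774] (96.40476989746094, 122.64066314697266) [[0.52901695 0.17047624 0.0645    ]]
```

Call:
play_rows(
  increments="0 0 0 -0.0005 0.002 0.02 0.45;0 0 0 -0.0005 0.002 0.04 0.4;0 0 0 -0.0005 0.002 0.045 0.3;0 0 0 -0.0005 0.002 0.045 0.3;0 0 0 -0.0005 0.002 0.045 0.3",
  grip_force=12,
)

```text
time: 16.45
ee_pos: [0.5328, 0.1674, 0.0723]
eef_rot: [0.367, 0.93, 0.001, 0.001]
ft_force: [0.5, 0.7, -0.2]
width: 0.0267
grip_force: 0.0
```

Call:
play_rows(
  increments="0 0 0 0 0 0 0.1;0 0 0 0 0 0 0;0 0 0 0 0 0 0;0 0 0 0 0 0 0;0 0 0 0 0 0 0",
  grip_force=12,
)

```text
time: 16.95
ee_pos: [0.5324, 0.1675, 0.0714]
eef_rot: [0.367, 0.93, 0.0, 0.0]
ft_force: [-0.4, 0.7, 4.1]
width: 0.0098
grip_force: 12.0
```

```bash
python3 -c "
from h import *
goal(.532,.1655,.070,47)"
```

```text
inc [ 0.001  0.    -0.   ] [-0.0011 -0.0017  0.0014] | pos [0.5324 0.1675 0.0714] ang 47.0 t 16.95 w 0.0098 F [-0.4  0.7  4.1] g 12.0 j7 0.55
```

Call:
play_rows(
  increments="0 0 0 0 0 -0.01 0;0 0 0 0 0 -0.025 0;0 0 0 0 0 -0.05 0;0 0 0 0 0 -0.08 0;0 0 0 0 0 -0.08 0;0 0 0 0 0 -0.08 0;0 0 0 0 0 -0.08 0",
)

```text
time: 17.65
ee_pos: [0.5316, 0.1672, 0.1507]
eef_rot: [0.367, 0.93, -0.0, -0.0]
ft_force: [0.2, -0.4, -1.2]
width: 0.01
grip_force: 12.0
```

Run:
```python
from h import *
goal(.616,-.2186,.15,47)
s=camera("scene")
def crop(c,x,y,w,h,k): return cv2.resize(c["color"][y:y+h,x:x+w,::-1],None,fx=k,fy=k,interpolation=cv2.INTER_CUBIC)
cv2.imwrite("pics/g8.png",crop(s,270,150,110,110,5))
```

```text
inc [-0.001 -0.    -0.   ] [-0.3249 -0.2245  0.0008] | pos [0.5316 0.1672 0.1507] ang 47.0 t 17.65 w 0.01 F [ 0.2 -0.4 -1.2] g 12.0 j7 0.52
```

View pics/g8.png

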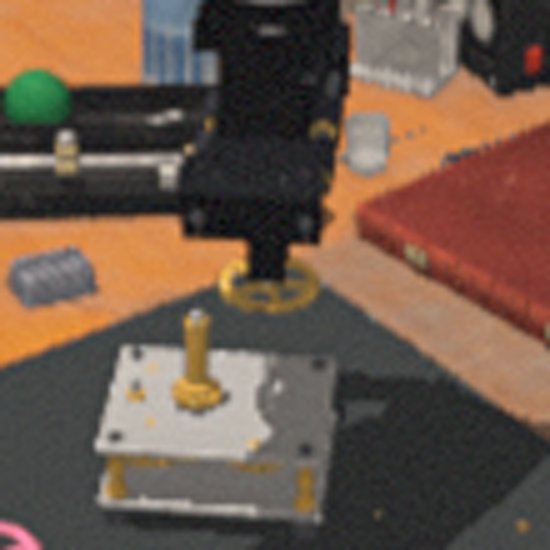

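The minute wheel is held level and clear of the stud. I carry it about 395 mm to its pocket.

Call:
play_rows(
  increments="0 0 0 -0.325 -0.2245 0 0;0 0 0 -0.325 -0.2245 0 0;0 0 0 -0.325 -0.2245 0 0;0 0 0 -0.325 -0.2245 0 0;0 0 0 -0.325 -0.2245 0 0;0 0 0 -0.325 -0.2245 0 0;0 0 0 -0.325 -0.2245 0 0;0 0 0 -0.325 -0.2245 0 0",
)

```text
time: 18.5
ee_pos: [0.6161, -0.2209, 0.1501]
eef_rot: [0.367, 0.93, -0.0, -0.001]
ft_force: [0.4, -0.2, -0.5]
width: 0.0102
grip_force: 12.0
```

Call:
play_rows(
  increments="0 0 0 0 0 0 0;0 0 0 0 0 0 0;0 0 0 0 0 0 0",
)

```text
time: 18.8
ee_pos: [0.6165, -0.2169, 0.1502]
eef_rot: [0.366, 0.931, 0.0, -0.001]
ft_force: [-0.1, -0.7, -0.1]
width: 0.0103
grip_force: 12.0
```

```bash
python3 -c "
from h import *
goal(.616,-.2186,.04,47)"
```

```text
inc [ 0.    -0.002  0.001] [-0.001  -0.0015  0.1102] | pos [ 0.6165 -0.2169  0.1502] ang 47.1 t 18.8 w 0.0103 F [-0.1 -0.7 -0.1] g 12.0 j7 1.28
```

Call:
play_rows(
  increments="0 0 0 -0.0005 -0.001 0.04 0;0 0 0 -0.0005 -0.001 0.08 0;0 0 0 -0.0005 -0.001 0.1 0;0 0 0 -0.0005 -0.001 0.11 0;0 0 0 -0.0005 -0.001 0.11 0;0 0 0 -0.0005 -0.001 0.11 0",
)

```text
time: 19.4
ee_pos: [0.6171, -0.2191, 0.0423]
eef_rot: [0.366, 0.931, 0.0, 0.001]
ft_force: [0.0, -0.0, -0.1]
width: 0.0103
grip_force: 12.0
```

Run:
```python
from h import *
goal(.616,-.2186,.019,47)
s=camera("scene")
P=read_state()["ee_pos"]; c=np.array([P[0],P[1],P[2]-.0075])
q=proj(s,c)[0]; a=np.linspace(0,6.28,90)
e=proj(s,np.c_[c[0]+.029*np.cos(a),c[1]+.029*np.sin(a),0*a+c[2]]); print("pred",e.min(0),e.max(0))
x,y=(q-[20,12]).astype(int); hsv=cv2.cvtColor(s["color"],cv2.COLOR_RGB2HSV)[y:y+30,x:x+40]
m=(hsv[...,0]>17)&(hsv[...,0]<32)&(hsv[...,1]>150)&(hsv[...,2]>80)
ys,xs=np.nonzero(m); print("meas",xs.min()+x-.5,xs.max()+x+.5,ys.min()+y-.5,ys.max()+y+.5,len(xs))
im=s["color"][240:330,380:480,::-1]; cv2.imwrite("pics/g9.png",cv2.resize(im,None,fx=6,fy=6,interpolation=cv2.INTER_CUBIC))
```

```text
inc [0.001 0.001 0.001] [ 0.0012 -0.0004  0.0233] | pos [ 0.6171 -0.2191  0.0423] ang 47.0 t 19.4 w 0.0103 F [ 0.  -0.  -0.1] g 12.0 j7 1.32
pred [427.19075116 287.86098264] [449.68469696 302.65162358]
meas 417.5 449.5 282.5 303.5 69
```

View pics/g9.png

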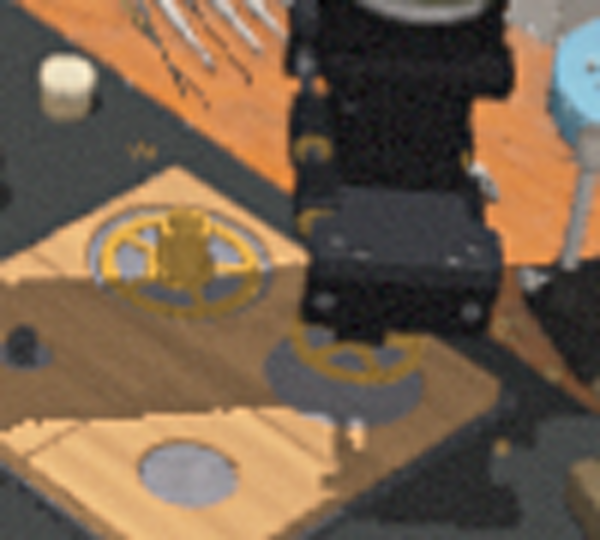

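The minute wheel is over its pocket, with its right edge matching the prediction to within 1 px. The hour wheel sits properly in its pocket. I lower.

Call:
play_rows(
  increments="0 0 0 0.0015 -0.0004 0.012 0;0 0 0 0.0015 -0.0004 0.018 0;0 0 0 0.0015 -0.0004 0.02 0;0 0 0 0.0015 -0.0004 0.022 0;0 0 0 0.0015 -0.0004 0.022 0;0 0 0 0.0015 -0.0004 0.023 0;0 0 0 0.0015 -0.0004 0.023 0;0 0 0 0.0015 -0.0004 0.023 0",
)

```text
time: 20.25
ee_pos: [0.615, -0.2189, 0.0192]
eef_rot: [0.367, 0.93, 0.0, 0.0]
ft_force: [-5.7, 2.5, 12.5]
width: 0.0103
grip_force: 12.0
```

Call:
play_rows(
  increments="0 0 0 0 0 -0.001 0;0 0 0 0 0 -0.001 0;0 0 0 0 0 -0.001 0;0 0 0 0 0 -0.001 0",
)

```text
time: 20.65
ee_pos: [0.6152, -0.219, 0.0193]
eef_rot: [0.367, 0.93, 0.0, 0.0]
ft_force: [0.2, -0.7, 5.8]
width: 0.0103
grip_force: 12.0
```

Run:
```python
from h import *
goal(.616,-.2186,.019,47)
for n in("scene","top"):
    s=camera(n)
    for z,r in((.015,.035),(.0115,.029)):
        a=np.linspace(0,6.28,90); e=proj(s,np.c_[.616+r*np.cos(a),-.2186+r*np.sin(a),0*a+z]); print("pred",n,z,e.min(0).round(1),e.max(0).round(1))
    q=proj(s,[.616,-.2186,.01])[0]; x,y=(q-[16,11]).astype(int); hsv=cv2.cvtColor(s["color"],cv2.COLOR_RGB2HSV)[y:y+24,x:x+34]
    m=(hsv[...,0]>15)&(hsv[...,0]<34)&(hsv[...,1]>140)&(hsv[...,2]>70)
    print(x,y); print("\n".join("".join("#" if v else "." for v in r) for r in m))
```

```text
inc [ 0.     0.001 -0.   ] [-0.0003  0.0008  0.0003] | pos [ 0.6152 -0.219   0.0193] ang 47.0 t 20.65 w 0.0103 F [ 0.2 -0.7  5.8] g 12.0 j7 1.33
pred scene 0.015 [423.4 292.2] [450.3 310.2]
pred scene 0.0115 [425.5 294.7] [447.8 309.6]
420 291
..................................
..................................
..................................
..................................
..................................
..................................
..................................
..................................
..................................
..................................
.......##.........................
.......#..........................
.......##.............######......
........#.....##..#.......##......
........######....#.......##......
.........###.......#......##......
..........###............##.......
............##......#..###........
..............###########.........
....................#.............
..................................
..................................
..................................
..................................
pred top 0.015 [
[... 218 characters left out ...]

..................................
..................................
..................................
..................................
..................................
..................................
..................................
..................................
..................................
..................................
..................................
..................................
..................................
..................................
..................................
..................................
..................................
..................................
..................................
..................................
```

The wheel sits within its pocket on the floor, with extents matching the prediction. I release.

Call:
play_rows(
  increments="0 0 0 0 0 0 0.2;0 0 0 0 0 0 0.3;0 0 0 0 0 0 0.3;0 0 0 0 0 0 0.3;0 0 0 0 0 -0.03 0.35;0 0 0 0 0 -0.08 0.4;0 0 0 0 0 -0.13 0.45;0 0 0 0 0 -0.145 0.45",
)

```text
time: 21.55
ee_pos: [0.6169, -0.22, 0.1699]
eef_rot: [0.367, 0.93, 0.001, 0.004]
ft_force: [-0.6, -0.1, -0.1]
width: 0.038
grip_force: 0.0
```

Call:
play_rows(
  increments="0 0 0 0 0 0 0.45",
)

```text
time: 21.65
ee_pos: [0.6162, -0.2194, 0.167]
eef_rot: [0.367, 0.93, 0.001, 0.002]
ft_force: [-0.1, 1.0, -0.1]
width: 0.0384
grip_force: 0.0
```

```bash
python3 -c "
from h import *
goal(.502,.195,.165,47)
s=camera('scene'); hsv=cv2.cvtColor(s['color'],cv2.COLOR_RGB2HSV)[288:314,420:454]
m=(hsv[...,0]>15)&(hsv[...,0]<34)&(hsv[...,1]>140)&(hsv[...,2]>70)
print('\n'.join(''.join('#' if v else '.' for v in r) for r in m))"
```

```text
inc [ 0.003  0.004 -0.   ] [0.3663 0.2251 0.0011] | pos [ 0.6162 -0.2194  0.167 ] ang 47.0 t 21.65 w 0.0384 F [-0.1  1.  -0.1] g 0.0 j7 1.28
###...............................
#.................................
..................................
..................................
..................................
..................................
..................................
..................................
............#.##..................
..........#####......#............
.........##...........##..........
........####...........##.........
........#...##...........#........
.......##....#............#.......
.......##.................##......
.......##............#######......
........#.....#...........##......
........######....#........#......
.........###.......#......##......
...........##.......#....##.......
.............###....#...##........
..............#########...........
...................##.............
..................................
..................................
..................................
```

The minute wheel stayed put, spanning columns 427–447 and rows 296–310. Now the cannon pinion.

Call:
play_rows(
  increments="0 0 0 0.366 0.225 0 0.45;0 0 0 0.366 0.225 0 0.45;0 0 0 0.366 0.225 0 0.45;0 0 0 0.366 0.225 0 0.45;0 0 0 0.366 0.225 0 0.45;0 0 0 0.366 0.225 0 0.45;0 0 0 0.366 0.225 0 0.45;0 0 0 0.366 0.225 0 0.45",
)

```text
time: 22.5
ee_pos: [0.5066, 0.1685, 0.1622]
eef_rot: [0.366, 0.93, -0.001, -0.001]
ft_force: [0.8, 0.5, 0.1]
width: 0.0394
grip_force: 0.0
```

Call:
play_rows(
  increments="0 0 0 0 0 0 0.45;0 0 0 0 0 0 0.45;0 0 0 0 0 0 0.45;0 0 0 0 0 0 0.45",
)

```text
time: 22.9
ee_pos: [0.5088, 0.1652, 0.1634]
eef_rot: [0.368, 0.93, -0.0, -0.0]
ft_force: [0.1, -0.4, -0.0]
width: 0.0391
grip_force: 0.0
```

```bash
python3 -c "
from h import *
goal(.502,.1955,.084,47)"
```

```text
inc [-0.001 -0.    -0.003] [0.0257 0.0175 0.0794] | pos [0.5088 0.1652 0.1634] ang 46.8 t 22.9 w 0.0391 F [ 0.1 -0.4 -0. ] g 0.0 j7 0.48
```

Call:
play_rows(
  increments="0 0 0 0.026 0.0175 0 0.45;0 0 0 0.026 0.0175 0 0.45;0 0 0 0.026 0.0175 0 0.45;0 0 0 0.026 0.0175 0.03 0.45;0 0 0 0.026 0.0175 0.06 0.45;0 0 0 0.026 0.0175 0.077 0.4;0 0 0 0.026 0.0175 0.078 0.35;0 0 0 0.026 0.0175 0.078 0.35",
  grip_force=15,
)

```text
time: 23.7
ee_pos: [0.502, 0.1963, 0.0864]
eef_rot: [0.367, 0.93, -0.0, 0.0]
ft_force: [0.2, 0.1, 1.5]
width: 0.0318
grip_force: 0.0
```

```bash
python3 -c "
from h import *
goal(.502,.1955,.084,47)"
```

```text
inc [-0.     0.    -0.002] [-0.0006 -0.0006  0.0024] | pos [0.502  0.1963 0.0864] ang 46.9 t 23.7 w 0.0318 F [0.2 0.1 1.5] g 0.0 j7 0.46
```

Call:
play_rows(
  increments="0 0 0 0 -0.0005 0.001 0.2;0 0 0 0 -0.0005 0.001 0;0 0 0 0 -0.0005 0.001 0;0 0 0 0 -0.0005 0.001 0;0 0 0 0 -0.0005 0.001 0;0 0 0 0 -0.0005 0.001 0",
  grip_force=15,
)

```text
time: 24.3
ee_pos: [0.5017, 0.1972, 0.0857]
eef_rot: [0.367, 0.93, 0.0, 0.0]
ft_force: [-0.6, -0.2, 5.5]
width: 0.0129
grip_force: 15.0
```

```bash
python3 -c "
from h import *
goal(.502,.1955,.165,47)"
```

```text
inc [ 0.001  0.    -0.   ] [-0.0014 -0.0009 -0.0793] | pos [0.5017 0.1972 0.0857] ang 47.0 t 24.3 w 0.0129 F [-0.6 -0.2  5.5] g 15.0 j7 0.46
```

Call:
play_rows(
  increments="0 0 0 0 0 -0.01 0;0 0 0 0 0 -0.03 0;0 0 0 0 0 -0.055 0;0 0 0 0 0 -0.08 0;0 0 0 0 0 -0.085 0;0 0 0 0 0 -0.085 0;0 0 0 0 0 -0.085 0;0 0 0 0 0 -0.085 0",
)

```text
time: 25.1
ee_pos: [0.5005, 0.1967, 0.1688]
eef_rot: [0.367, 0.93, -0.001, -0.001]
ft_force: [-0.1, 0.0, 0.0]
width: 0.0134
grip_force: 15.0
```

Run:
```python
from h import *
goal(.518,-.2229,.17,47)
s=camera("scene"); P=read_state()["ee_pos"]
for z in (P[2],P[2]-.0265): print(proj(s,[P[0],P[1],z]))
hsv=cv2.cvtColor(s["color"],cv2.COLOR_RGB2HSV)[190:240,295:325]
m=(hsv[...,0]>15)&(hsv[...,0]<34)&(hsv[...,1]>140)&(hsv[...,2]>70)
print('\n'.join(''.join('#' if v else '.' for v in r) for r in m))
```

```text
inc [-0.002 -0.001 -0.   ] [-0.299  -0.2949 -0.0008] | pos [0.5005 0.1967 0.1688] ang 47.0 t 25.1 w 0.0134 F [-0.1  0.   0. ] g 15.0 j7 0.42
[[307.76130926 196.55813424]]
[[307.82736045 204.57919751]]
..............................
..............................
..............................
..............................
..............................
..............................
..............................
..............................
..............................
..............................
............#####.............
...........######.............
.........#########............
.........##########...........
.........##########...........
.........##########...........
..........#######.............
..............................
..............................
..............................
..............................
..............................
..............................
..............................
..............................
..............................
..............................
..............................
..............................
..............................
..............................
..............................
..............................
..............................
..............................
..............................
..............................
..............................
..............................
..#...........................
..............#...............
..............................
..............................
..............................
..............................
..............................
..............................
..............................
..............................
..............................
```

The cannon pinion is held at rows 200–206 and the arbor is bare. I carry it to its pocket.

Call:
play_rows(
  increments="0 0 0 -0.299 -0.295 0 0;0 0 0 -0.299 -0.295 0 0;0 0 0 -0.299 -0.295 0 0;0 0 0 -0.299 -0.295 0 0;0 0 0 -0.299 -0.295 0 0;0 0 0 -0.299 -0.295 0 0;0 0 0 -0.299 -0.295 0 0;0 0 0 -0.299 -0.295 0 0",
)

```text
time: 25.95
ee_pos: [0.5173, -0.2045, 0.1696]
eef_rot: [0.366, 0.93, 0.0, -0.0]
ft_force: [0.4, 1.0, -1.4]
width: 0.0129
grip_force: 15.0
```

Call:
play_rows(
  increments="0 0 0 0 0 0 0;0 0 0 0 0 0 0;0 0 0 0 0 0 0;0 0 0 0 0 0 0",
)

```text
time: 26.35
ee_pos: [0.518, -0.2011, 0.1697]
eef_rot: [0.366, 0.931, 0.0, -0.0]
ft_force: [-0.4, -0.6, -1.1]
width: 0.0131
grip_force: 15.0
```

```bash
python3 -c "
from h import *
goal(.518,-.2229,.06,47)"
```

```text
inc [ 0.    -0.001  0.002] [-0.0149 -0.016   0.1097] | pos [ 0.518  -0.2011  0.1697] ang 47.1 t 26.35 w 0.0131 F [-0.4 -0.6 -1.1] g 15.0 j7 1.25
```

Call:
play_rows(
  increments="0 0 0 -0.015 -0.016 0 0;0 0 0 -0.015 -0.016 0.02 0;0 0 0 -0.015 -0.016 0.06 0;0 0 0 -0.015 -0.016 0.09 0;0 0 0 -0.015 -0.016 0.11 0;0 0 0 -0.015 -0.016 0.11 0;0 0 0 -0.015 -0.016 0.11 0;0 0 0 -0.015 -0.016 0.11 0",
)

```text
time: 27.15
ee_pos: [0.5188, -0.2245, 0.0615]
eef_rot: [0.366, 0.93, 0.0, 0.001]
ft_force: [-0.8, -0.3, 0.1]
width: 0.0132
grip_force: 15.0
```

Run:
```python
from h import *
goal(.518,-.2229,.037,47)
s=camera("scene"); P=read_state()["ee_pos"]; a=np.linspace(0,6.28,90)
for x,y,z,r in((P[0],P[1],P[2]-.0237,.015),(P[0],P[1],P[2]-.0267,.015),(.518,-.2229,.015,.021)):
    e=proj(s,np.c_[x+r*np.cos(a),y+r*np.sin(a),0*a+z]); print(e.min(0).round(1),e.max(0).round(1))
im=s["color"][270:330,370:450,::-1]; cv2.imwrite("pics/g10.png",cv2.resize(im,None,fx=8,fy=8,interpolation=cv2.INTER_CUBIC))
```

```text
inc [0.001 0.002 0.   ] [0.0017 0.0006 0.0245] | pos [ 0.5188 -0.2245  0.0615] ang 47.0 t 27.15 w 0.0132 F [-0.8 -0.3  0.1] g 15.0 j7 1.38
[406.4 306.9] [418.5 315.1]
[406.3 307.8] [418.4 316. ]
[402.4 311.7] [419.2 323.3]
```

View pics/g10.png

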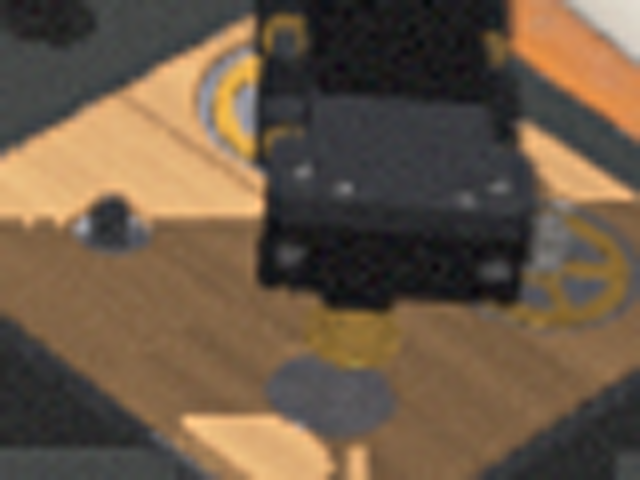

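The pinion is centred at column 352 of the crop and the pocket at 331. Most of that is a grasp offset along the pads, so I shift about 5 mm along tool +x while lowering.

Call:
play_rows(
  increments="0 0 0 0.005 0.0006 0 0;0 0 0 0.005 0.0006 0.008 0;0 0 0 0.005 0.0006 0.014 0;0 0 0 0.005 0.0006 0.016 0;0 0 0 0.005 0.0006 0.016 0;0 0 0 0.005 0.0006 0.016 0",
)

```text
time: 27.8
ee_pos: [0.5145, -0.2209, 0.0439]
eef_rot: [0.367, 0.93, -0.0, -0.0]
ft_force: [0.1, 0.4, -1.3]
width: 0.0133
grip_force: 15.0
```

Run:
```python
from h import *
goal(.518,-.2229,.037,47)
s=camera("scene"); hsv=cv2.cvtColor(s["color"],cv2.COLOR_RGB2HSV)[300:330,395:430]
b=(hsv[...,0]>15)&(hsv[...,0]<34)&(hsv[...,1]>130)&(hsv[...,2]>60); g=(hsv[...,1]<70)
print('\n'.join(''.join('#' if v else 'o' if w else '.' for v,w in zip(r,q)) for r,q in zip(b,g)))
```

```text
inc [-0. -0. -0.] [-0.0039  0.0009  0.0069] | pos [ 0.5145 -0.2209  0.0439] ang 47.0 t 27.8 w 0.0133 F [ 0.1  0.4 -1.3] g 15.0 j7 1.38
.....oooooooooooooooooooooooooooooo
.....oooooooooooooooooooooooooooooo
.....oooooooooooooooooooooooooooooo
.....oooooooooooooooooooooooooooooo
.....oooooooooooooooooooooooooooooo
.....ooooo..ooooooooooooooooooooooo
.....oooooooooo.o.ooooooooooooooooo
.....ooooooooo.oooooooooooooo.ooooo
....oooooo.o.ooo.ooooooo.o.ooo.oooo
....o.oooooo.o.oooo...oooo.oooooooo
.....ooo.o.ooooooooooooooo.oooooooo
.........oo.ooooo.ooooooo.oo.oooooo
................o.oooo..ooooooooo.o
...........#....o.o................
..........##########...............
..........############.............
.........o############.............
........oo.##########.o............
........oo.##########.oo...........
........ooo.#########ooo...........
.........oooo.#####..oooo..........
..........oooooo.ooooooo...........
...........ooooooooooooo...........
............oooooooooo.............
...............oooo................
...................................
...................................
...................................
...................................
oo.................................
```

The pinion (columns 405–416) is now centred on the pocket (403–419). I lower it slowly.

Call:
play_rows(
  increments="0 0 0 -0.0005 0 0.003 0;0 0 0 -0.0005 0 0.005 0;0 0 0 -0.0005 0 0.006 0;0 0 0 -0.0005 0 0.006 0;0 0 0 -0.0005 0 0.0065 0;0 0 0 -0.0005 0 0.0065 0;0 0 0 -0.0005 0 0.0065 0",
)

```text
time: 28.55
ee_pos: [0.5149, -0.2211, 0.0376]
eef_rot: [0.367, 0.93, 0.0, 0.0]
ft_force: [0.3, 0.7, 0.6]
width: 0.013
grip_force: 15.0
```

Call:
play_rows(
  increments="0 0 0 0 0 0.0005 0;0 0 0 0 0 0.001 0;0 0 0 0 0 0.001 0;0 0 0 0 0 0.001 0",
)

```text
time: 28.95
ee_pos: [0.5149, -0.2211, 0.0365]
eef_rot: [0.367, 0.93, 0.0, -0.0]
ft_force: [1.0, -0.7, 0.0]
width: 0.0132
grip_force: 15.0
```

Call:
play_rows(
  increments="0 0 0 0 0 0.0005 0;0 0 0 0 0 0.001 0;0 0 0 0 0 0.001 0;0 0 0 0 0 0.001 0",
)

```text
time: 29.35
ee_pos: [0.5149, -0.2211, 0.0355]
eef_rot: [0.367, 0.93, 0.0, -0.0]
ft_force: [0.1, -0.4, -0.9]
width: 0.0132
grip_force: 15.0
```

Call:
play_rows(
  increments="0 0 0 0 0 0.0005 0;0 0 0 0 0 0.001 0;0 0 0 0 0 0.0012 0;0 0 0 0 0 0.0012 0;0 0 0 0 0 0.0012 0",
)

```text
time: 29.85
ee_pos: [0.5151, -0.2212, 0.0348]
eef_rot: [0.367, 0.93, 0.0, 0.0]
ft_force: [-2.0, 0.5, 5.1]
width: 0.0129
grip_force: 15.0
```

Contact. I release, and the fingers rise clear of the pipe.

Call:
play_rows(
  increments="0 0 0 0 0 0 0.25;0 0 0 0 0 0 0.35;0 0 0 0 0 0 0.35;0 0 0 0 0 0 0.35;0 0 0 0 0 -0.03 0.35;0 0 0 0 0 -0.08 0.35;0 0 0 0 0 -0.13 0.4;0 0 0 0 0 -0.15 0.4",
)

```text
time: 30.65
ee_pos: [0.5164, -0.2221, 0.189]
eef_rot: [0.367, 0.93, 0.001, 0.003]
ft_force: [-0.1, 0.8, -0.9]
width: 0.0342
grip_force: 0.0
```

Call:
play_rows(
  increments="0 0 0 0.1 0.05 -0.02 0.4;0 0 0 0.1 0.05 -0.02 0.4;0 0 0 0.1 0.05 -0.02 0.4;0 0 0 0.1 0.05 -0.02 0.4;0 0 0 0.1 0.05 -0.02 0.4;0 0 0 0.1 0.05 -0.02 0.4",
)

```text
time: 31.25
ee_pos: [0.476, -0.1176, 0.2041]
eef_rot: [0.367, 0.93, -0.0, -0.0]
ft_force: [-0.6, -0.0, -0.4]
width: 0.0348
grip_force: 0.0
```

Run:
```python
from h import *
goal(.5,0,.2,47)
s=camera("scene")
def show(x,y,w,h):
    hsv=cv2.cvtColor(s["color"],cv2.COLOR_RGB2HSV)[y:y+h,x:x+w]
    b=(hsv[...,0]>15)&(hsv[...,0]<34)&(hsv[...,1]>130)&(hsv[...,2]>60); g=(hsv[...,1]<70); d=hsv[...,2]<60
    print('\n'.join(''.join('#' if i else 'D' if k else 'o' if j else '.' for i,j,k in zip(*r)) for r in zip(b,g,d)))
show(365,260,95,68)
```

```text
inc [-0.001  0.    -0.002] [0.0629 0.1023 0.004 ] | pos [ 0.476  -0.1176  0.2041] ang 46.9 t 31.25 w 0.0348 F [-0.6 -0.  -0.4] g 0.0 j7 0.99
oooooooooooooooooooooooooooooooooooooooooooooo............................ooooooooooooo.oooo...
ooooooooooooooooooooooooooooooooooooooooooooooo..........................ooooooooooooooooooo...
oooooooDDDDDoooooooooooooooooooooooooooooooooooo........................oooooooooooooooooooo...
oooooDDDDDDDDDoooooooooooooooooooooooo.ooooooooooo......................oooooooooooooooooooo...
ooooDDDDDDDDDDoooooooooooooooooooooo.o...oooooooooo....................oooooooooooooooooooo....
ooooDDDDDDDDDDDoooooooooooooooooooooo....oooooooooooo.................oooooooooooooooooooooo...
ooooDDDDDDDDDDDDoooooooooooooooooooooooooooooooooooooo.................oooooooooooooooooooooo..
ooooDDDDDDDDDDDDooooooooooooooooooooooooooooooooooooooo.................ooooooooooooooooooooooo
ooooDDDDDooDDDDooooooooooooooooooooooooooo....ooooooooooo................oooooooooooooooooooooo
oooooDDDDDDDDDDooooooooooooooooooooooooo........oooooooooo................ooooooooooooooooooooo
[... 4868 characters left out ...]
..........ooooDooooooooooooo
DDDDDDDDDDDDDDDDDDDDo...................o##########ooo......................ooooooooooooooooooo
DDDDDDDDDDDDDooooDDoooo..................o.#######ooo.....................ooooDoooooooooooooooo
DDDDDDDDDDDooooooooooooo..................o..#...ooo.....................ooooDooooooooooooooooo
DDDDDDDDoooooooooooooDooo......................oo......................ooooDDoooooooooooooooooo
DDDDDoooooooooooooooooooooo...........................................ooooooooooooooooooooooooo
Dooooooooooooooooooooooooooo........................................ooooDDooooooooooooooooooooo
ooooooooooooooooooooooooooooo......................................oooooooooooooooooooooooooooo
```

All four parts are upright, and each shows grey pocket floor round its edge. The arm is clear, so I hand in.

```bash
python3 -c "
from bench import *
print(close_job())"
```

```text
the job is handed in; nothing more can be done
None
```

The keeper cap, hour wheel, minute wheel and cannon pinion came off in that order. Each now lies flat in its own pocket, pipe or boss up; the job was handed in at about 31 s of the 128 s limit, and no verdict came back.

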